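Park the red glue pen in its funnel holder

TASK

Take the red-capped glue pen out of the slanted rack and park it nozzle down in the yellow holder with the funnel mouth. Lead the nozzle well into the funnel while the pen is clearly slanted (around 25 degrees from upright), then straighten the pen and lower it gently to the bottom before letting go; do not drop it in. Leave the other two pens in the rack.

Things in the scene. Friction and masses are not known exactly. Their poses are not given: they have to be found in the camera images.
- red_pen: Red-capped glue pen, 160 mm long, 18 mm thick, 60 g: 18 mm grey nozzle cone, white barrel, 57 mm cap (grip this). Origin at nozzle tip, z towards the cap, y level. Starts nozzle down in a loose 75 mm deep pocket of a fixed black rack, cap end leaning 30 degrees, roughly towards the robot; draw it out 90 mm along its length. The three pens stand side by side along y, 85 mm apart, in any order.
- yellow_holder: Yellow holder, fixed: 85 mm square foot with an upright tube, 110 mm tall. Bore 31 mm wide, floor 12 mm above the table; from 85 mm up the mouth widens to 56 mm at the rim. Origin on the table under the bore's axis, z up. A pen resting in it stands out 62 mm above the rim and leans up to 9 degrees. A grey holder of the same shape stands beside it, in either order; do not use that.
- blue_pen: Blue-capped glue pen, otherwise like the red one, with the same origin and axes; stays in the rack.
- green_pen: Green-capped glue pen, otherwise like the red one, with the same origin and axes; stays in the rack.
Things that resemble listed ones, but are neither listed nor needed, are in the scene too. Several things look just like the yellow_holder: the one meant starts farthest to the robot's left.

How it is judged:
By the outcome, as a careful person would: the job done as asked, in the order asked, and still so for the second after the job is handed in, with the robot touching nothing.
It also fails if it takes over 40 s, if anything falls off the work surface, if the arm or the gripper's body presses on something with over 40 N, if the wrist force passes 120 N, or if a joint passes its speed limit or range.

ROBOT

A 6-joint arm with a two-finger parallel gripper is mounted at the origin on the work surface. World frame = base frame: x ahead of the robot, y to its left, z up, the work surface at z = 0. Lengths are in m, angles in rad, forces in N, time in s.
With the tool pointing down it reaches from about 0.275 to 0.825 m from the base axis. Payload 5.2 kg.
Tool frame: the origin (TCP) lies at the very end of the fingers, on their centre line; the grasp point (between the pads) lies 19 mm behind it; z points along the fingers, y is the line along which they close (so a half turn about z gives the same grasp; the last joint's range is limited). The gripper opens to 93 mm and grips with 3 to 60 N. Pads are 15 mm wide; open, the fingers measure 128 mm over their backs; the gripper's body (75 mm by 188 mm) begins 65 mm behind the grasp point.
Start: joints at [-0.203, 0.259, 1.535, -0, 1.348, -0.203], TCP at [0.55, 0, 0.219] pointing down, gripper open.
Joint ranges: [-3.14, 3.14], [-0.91, 2.08], [0.19, 2.58], [-1.22, 4.36], [0.22, 2.71], [-3.12, 3.12]. Speed limits (rad/s): [2.57, 2.57, 3.14, 3.14, 3.14, 3.14].

INTERFACE

Orientations are given as a unit quaternion [w, x, y, z].
In Python, from rig import ctrl, optics gives the robot as it stands. The module is installed in compiled form; this text tells all that it offers. Calls block until the motion is done:
- ctrl.move_ptp(position, orientation): joint-space move of the TCP to a pose.
- ctrl.servo_line(position, speed=0.15, rot=None): straight line of the TCP; rot=None keeps the orientation; speed is the mean speed in m/s.
- ctrl.movej(angles): joint-space move.
- ctrl.command_gripper(opening, strength=None): opening from 0.0 (shut) to 1.0 (fully open); strength is the grip in N (None keeps the last); returns when the fingers have stopped.
- ctrl.dwell(seconds).
- ctrl.inverse_kinematics(position, orientation): joint angles nearest the present ones, or None.
- ctrl.read_state(): the state.
- optics.read_camera(name): name is "scene" or "side" or "wrist"; returns a dict with "image" (420x560x3 uint8, red, green, blue), "depth" (420x560 float32, m along the optical axis (not along the pixel's ray), 0 where there is no reading), "K" (3x3 intrinsics, pixels), "k1" (the pictures are not rectified: a ray, as slopes to the right and down, at radius r is drawn at 1 + k1 r^2 times it, then the intrinsics apply), "rvec" (rotation vector, rad) and "tvec" (3), from world to camera coordinates, as OpenCV has them. Camera axes: x right, y down, z forward; pixel columns grow to the right and rows downward; lengths in m; the calibration is good to about 2 mm. A picture is of the moment at which its call begins.
A pose or a line that the arm cannot do raises ctrl.PlanningError and nothing moves.
- ctrl.hand_in(): hands the job in; it is judged then, once.
The state is a dict: "time_s": time; "qpos": joint angles; "dq": joint speeds; "joint_efforts": joint torques, N m; "ee_pos": TCP position; "ee_rot": TCP orientation; "force": force on the tool from outside, world axes, zero at the start; "ft_torque": the same for the moment, N m; "opening": opening from 0.0 (shut) to 1.0 (fully open); "gripper_force": force on a finger pad.
Only numpy, scipy, OpenCV 4.12 (cv2) and the standard library are available. Lean on these libraries where they do the work, as an engineer would, in place of code of your own. Each camera call takes 0.05 s, during which the arm holds its last target. There are 200 camera calls.

## Working session

There is one attempt and no reset: what is moved stays moved. The work goes in short steps, each a Python script; the robot and the scene stay as the last script left them, time stands still between calls to the robot, and variables do not carry over. Pictures are saved under pics/ and viewed, at most 10 in all, crops included, and the job is handed in when it is done.

```bash
mkdir -p pics
cat > h.py <<'E'
import numpy as np, cv2
from rig import ctrl, optics
from scipy.spatial.transform import Rotation as R
def cloud(f):
    # world xyz per pixel
    h,w=f["depth"].shape; K=np.array(f["K"]); u,v=np.meshgrid(np.arange(w),np.arange(h))
    xd=(u-K[0,2])/K[0,0]; yd=(v-K[1,2])/K[1,1]; x,y=xd.copy(),yd.copy()
    for _ in range(8):
        s=1+f["k1"]*(x*x+y*y); x,y=xd/s,yd/s
    z=f["depth"]; P=np.stack([x*z,y*z,z],-1)
    M=cv2.Rodrigues(np.array(f["rvec"],float))[0]
    W=(P-np.array(f["tvec"]).ravel())@M; W[z<=0]=np.nan
    return W
def save(f,n): cv2.imwrite(f"pics/{n}.png",np.ascontiguousarray(f["image"][:,:,::-1]))
def quat(Rm): return R.from_matrix(Rm).as_quat()[[3,0,1,2]]
E
python3 - <<'E'
from h import *
import pickle
for n in("scene","side"):
    f=optics.read_camera(n); save(f,n); pickle.dump(f,open(n+".pkl","wb"))
E
```

```text
(no output)
```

View pics/scene.png

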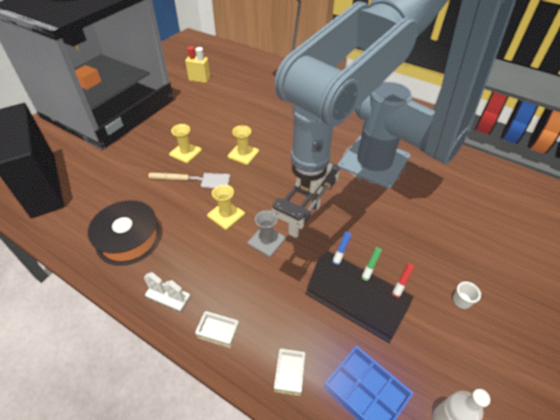

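View pics/side.png

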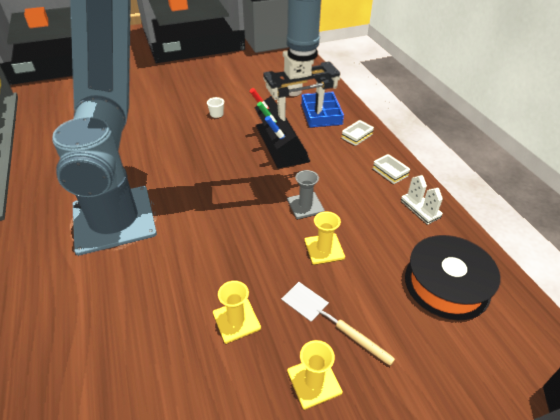

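The scene shows yellow holders at about (183,142), (242,143) and (225,205), with a grey one at (266,232). The rack is at (360,295), and its caps run blue (343,246), green (373,262), red (404,280). In the side view the yellow ones are at (316,372), (235,310) and (325,237).

Run:
```python
from h import *
import pickle
for n in("scene","side"):
    f=pickle.load(open(n+".pkl","rb")); W=cloud(f); hsv=cv2.cvtColor(f["image"],cv2.COLOR_RGB2HSV).astype(int)
    H,S,V=hsv[...,0],hsv[...,1],hsv[...,2]; ok=np.isfinite(W[...,0])&(np.abs(W[...,0]-.45)<.5)&(np.abs(W[...,1])<.75)
    print(n)
    y=ok&(H>20)&(H<35)&(S>150)&(V>60)&(W[...,2]<.14)
    nl,l,st,c=cv2.connectedComponentsWithStats(y.astype(np.uint8))
    for i in range(1,nl):
        if st[i,4]<100: continue
        P=W[l==i]; t=P[(P[:,2]>.1)]; b=P[P[:,2]<.02]
        mm=lambda q:np.round(np.r_[(q.max(0)+q.min(0))/2,np.ptp(q,axis=0)],3) if len(q) else None
        if len(t): cc=cv2.minEnclosingCircle(t[:,:2].astype(np.float32))
        else: cc=None
        print("yel",c[i].round(),st[i,4],"top",mm(t),cc,"foot",mm(b),P[:,2].max().round(3))
    for nm,m in(("red",((H<6)|(H>174))),("green",(H>50)&(H<80)),("blue",(H>105)&(H<125))):
        m=ok&m&(S>150)&(V>60)&(W[...,2]>.05)&(W[...,2]<.25)
        nl,l,st,c=cv2.connectedComponentsWithStats(m.astype(np.uint8))
        for i in range(1,nl):
            if st[i,4]<25: continue
            P=W[l==i]; m0=np.median(P,0); P=P[np.linalg.norm(P-m0,axis=1)<.06]
            d=np.linalg.svd(P-P.mean(0))[2][0]; d*=np.sign(d[2]); s=(P-P.mean(0))@d
            print(nm,c[i].round(),st[i,4],"mean",P.mean(0).round(3),"dir",d.round(3),"ext",s.min().round(3),s.max().round(3))
```

```text
scene
red [406. 274.] 150 mean [0.509 0.268 0.147] dir [-0.537  0.022  0.843] ext -0.029 0.025
blue [344. 242.] 74 mean [0.505 0.1   0.147] dir [-0.497  0.018  0.868] ext -0.026 0.026
side
yel [324. 238.] 982 top [ 0.503 -0.302  0.107  0.06   0.06   0.015] ((0.5028799176216125, -0.3019225597381592), 0.03254042565822601) foot [ 0.525 -0.266  0.009  0.139  0.164  0.021] 0.115
yel [233. 311.] 1276 top [ 0.233 -0.427  0.107  0.058  0.057  0.014] ((0.23257790505886078, -0.42832088470458984), 0.030387021601200104) foot [ 0.234 -0.403  0.008  0.095  0.141  0.023] 0.114
yel [317. 356.] 645 top [ 0.343 -0.613  0.105  0.054  0.051  0.011] ((0.34253859519958496, -0.6153709888458252), 0.028135867789387703) foot None 0.111
yel [309. 385.] 886 top [ 0.335 -0.644  0.11   0.014  0.003  0.002] ((0.33537033200263977, -0.6442291736602783), 0.007501094602048397) foot [ 0.34  -0.618  0.009  0.085  0.081  0.021] 0.111
red [255.  95.] 74 mean [0.502 0.261 0.15 ] dir [-0.551  0.064  0.832] ext -0.032 0.023
green [263. 109.] 67 mean [0.5   0.175 0.147] dir [-0.563  0.005  0.827] ext -0.025 0.026
blue [271. 124.] 101 mean [0.498 0.091 0.147] dir [-0.525  0.068  0.849] ext -0.03 0.025
```

The intended yellow holder, with the largest y, is at about (0.503, -0.302). The red cap's centre is at about (0.505, 0.264, 0.147), leaning 30° towards the robot. Next I take a wrist look above each.

```bash
cat >> h.py <<'E'
def tool(axis_up, ydir):
    """tool orientation: z against the pen's axis, closing line along ydir"""
    z=-np.array(axis_up,float); z/=np.linalg.norm(z); y=np.array(ydir,float); y-=y@z*z; y/=np.linalg.norm(y)
    return quat(np.stack([np.cross(y,z),y,z],1))
E
python3 - <<'E'
from h import *
import pickle
s=ctrl.read_state(); print(s["time_s"],s["ee_rot"])
Rm=R.from_quat(np.array(s["ee_rot"])[[1,2,3,0]]).as_matrix(); sy=np.sign(Rm[1,1]); print(Rm.round(2))
q=np.array(s["ee_rot"])
ctrl.move_ptp([.47,-.30,.36],q)
f=optics.read_camera("wrist"); save(f,"w1"); pickle.dump(f,open("w1.pkl","wb"))
a=np.array([-.5,0,.866]); g=np.array([.505,.2645,.148])
ctrl.command_gripper(.65)
ctrl.move_ptp(g+a*.10,tool(a,[0,sy,0]))
f=optics.read_camera("wrist"); save(f,"w2"); pickle.dump(f,open("w2.pkl","wb"))
s=ctrl.read_state(); print(s["time_s"],s["qpos"])
import cv2
cv2.imwrite("pics/w12.png",cv2.resize(np.hstack([cv2.imread("pics/w1.png"),cv2.imread("pics/w2.png")]),(800,300)))
E
```

```text
0.1 [-6.72508301e-04  7.07096879e-01  7.07116223e-01 -4.45099498e-04]
[[-0.  1. -0.]
 [ 1.  0.  0.]
 [ 0. -0. -1.]]
4.2917 [ 0.47411368 -0.0303167   1.95302552 -0.33431115  0.77266553 -0.90746974]
```

View pics/w12.png

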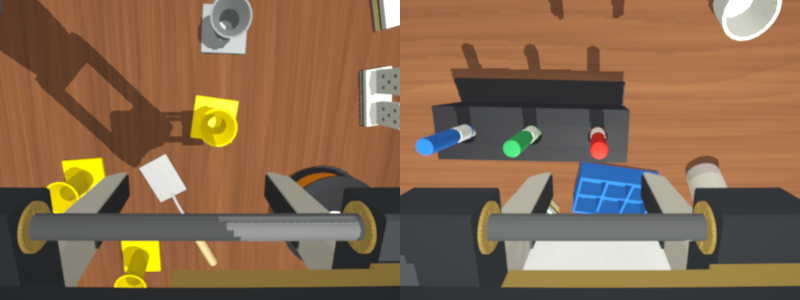

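The left picture shows the yellow holder at (215,120), with the grey one beyond it at (228,20). The right picture shows red at (600,140) in the fingers' centre column, with green at (525,142) and blue at (445,138). Now I measure both.

Run:
```python
from h import *
import pickle
f=pickle.load(open("w1.pkl","rb")); W=cloud(f); hsv=cv2.cvtColor(f["image"],cv2.COLOR_RGB2HSV).astype(int);H,S,V=np.moveaxis(hsv,2,0)
near=np.hypot(W[...,0]-.503,W[...,1]+.302)<.09
y=near&(H>20)&(H<35)&(S>150)&(V>40)
P=W[y]; print("zmax",np.percentile(P[:,2],99.5))
t=P[P[:,2]>.104]; print("rim circle",cv2.minEnclosingCircle(t[:,:2].astype(np.float32)),len(t))
b=P[(P[:,2]<.03)]; print("foot",cv2.minAreaRect(b[:,:2].astype(np.float32)),np.median(b[:,2]))
fl=W[near&(np.hypot(W[...,0]-.503,W[...,1]+.302)<.014)]; print("bore zmin",np.nanmin(fl[:,2]) if len(fl) else None)
f=pickle.load(open("w2.pkl","rb")); W=cloud(f); hsv=cv2.cvtColor(f["image"],cv2.COLOR_RGB2HSV).astype(int);H,S,V=np.moveaxis(hsv,2,0)
ok=(W[...,2]>.08)&(W[...,2]<.25)&(np.abs(W[...,0]-.5)<.12)&(S>140)&(V>60)
for nm,m in(("red",((H<6)|(H>174))),("green",(H>50)&(H<80)),("blue",(H>105)&(H<125))):
    P=W[ok&m]; m0=np.median(P,0); P=P[np.linalg.norm(P-m0,axis=1)<.06]
    d=np.linalg.svd(P-P.mean(0))[2][0]; d*=np.sign(d[2]); s=(P-P.mean(0))@d
    # fit a cylinder of radius 9 mm with axis leaning 30 deg (angles free)
    from scipy.optimize import least_squares
    def res(p):
        a=np.array([p[2],p[3],1.]); a/=np.linalg.norm(a); q=P-np.array([p[0],p[1],.147]); return np.linalg.norm(np.cross(q,a),axis=1)-.009
    side=P
    r=least_squares(res,[m0[0],m0[1],-.577,0],loss="soft_l1",f_scale=.001)
    p=r.x;a=np.array([p[2],p[3],1.]);a/=np.linalg.norm(a); s=(P-np.array([p[0],p[1],.147]))@a
    print(nm,len(P),"axis@z.147",p[:2].round(4),a.round(3),"ext",np.percentile(s,[1,99]).round(4),"lean",np.degrees(np.arccos(a[2])).round(1),"rms",np.sqrt((r.fun**2).mean()).round(5))
```

```text
zmax 0.47563433236383895
rim circle ((0.478503942489624, -0.2893977761268616), 0.06086410582065582) 5405
foot ((0.5087765455245972, -0.3083571791648865), (0.09905828535556793, 0.09594158828258514), 82.26309204101562) 0.011276418916735632
bore zmin 0.009523543476520645
red 733 axis@z.147 [0.5032 0.2655] [-0.491  0.011  0.871] ext [-0.026   0.0228] lean 29.4 rms 0.00305
green 906 axis@z.147 [0.5007 0.1803] [-0.483  0.027  0.875] ext [-0.0271  0.0227] lean 28.9 rms 0.00274
blue 954 axis@z.147 [0.4977 0.0952] [-0.506  0.022  0.862] ext [-0.0308  0.0214] lean 30.4 rms 0.00051
```

Run:
```python
from h import *
import pickle
f=pickle.load(open("w1.pkl","rb")); W=cloud(f); hsv=cv2.cvtColor(f["image"],cv2.COLOR_RGB2HSV).astype(int);H,S,V=np.moveaxis(hsv,2,0)
y=(np.hypot(W[...,0]-.503,W[...,1]+.302)<.09)&(H>20)&(H<35)&(S>150)&(V>40)&(W[...,2]<.13)
P=W[y]; print("zmax",np.percentile(P[:,2],99.5))
t=P[P[:,2]>.104]; print("rim",cv2.minEnclosingCircle(t[:,:2].astype(np.float32)),len(t), (t.max(0)+t.min(0))/2,np.ptp(t,axis=0))
b=P[(P[:,2]<.018)&(P[:,2]>.006)]; print("foot",cv2.minAreaRect(b[:,:2].astype(np.float32)),np.median(b[:,2]))
a=np.array([-.5,.016,.866]); a/=np.linalg.norm(a); p0=np.array([.503,.2655,.147])
Rm=R.from_quat(np.array(ctrl.read_state()["ee_rot"])[[1,2,3,0]]).as_matrix()
q=tool(a,Rm[:,1]*1.+0); sy=np.sign(Rm[1,1]); q=tool(a,[.032*sy,sy,0]); print("sy",sy)
ctrl.servo_line(p0+.05*a,.15,q); ctrl.servo_line(p0-.019*a,.12)
s=ctrl.read_state(); print("in",s["force"],s["ee_pos"])
ctrl.command_gripper(0.0,25)
s=ctrl.read_state(); print("grip",s["opening"]*93,s["gripper_force"],s["force"])
ctrl.servo_line(p0+.091*a,.1)
s=ctrl.read_state(); print(s["time_s"],s["opening"]*93,s["gripper_force"],s["force"],s["ee_pos"])
f=optics.read_camera("scene"); save(f,"s2"); pickle.dump(f,open("s2.pkl","wb"))
```

```text
zmax 0.11077265359979238
rim ((0.5054774284362793, -0.3020078241825104), 0.031605083495378494) 819 [ 0.50507944 -0.30202457  0.10780258] [0.06182197 0.06258591 0.00760476]
foot ((0.5056372880935669, -0.3018723428249359), (0.08475726842880249, 0.08514641970396042), 82.24254608154297) 0.011403316949749297
sy 1.0
in [0.12045209 0.22588618 0.95285563] [0.51264282 0.26533482 0.13121585]
grip 17.50030080084957 24.9987530708313 [-1.1360901   0.14987493  0.63632034]
7.5 17.11963059437555 24.998188018798828 [ 0.29494025 -0.8778249  -1.12521671] [0.45734152 0.26676142 0.22509943]
```

View pics/s2.png

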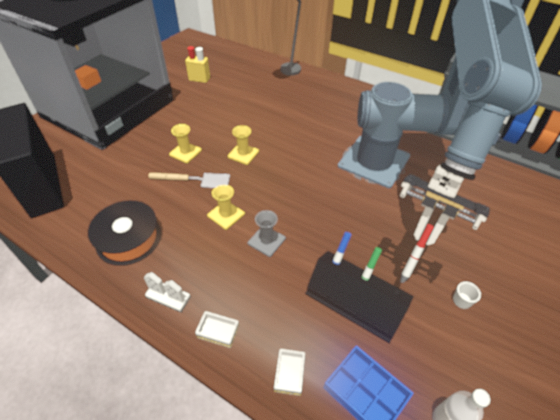

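The red pen is out of the rack in the fingers at about (420,250). Blue and green are still in place. I check the pen's alignment and tip in hand using this picture plus a side one.

```bash
cat >> h.py <<'E'
def inhand(name,f=None):
    """pen's points in the tool frame, below the fingertips"""
    s=ctrl.read_state(); M=R.from_quat(np.array(s["ee_rot"])[[1,2,3,0]]).as_matrix()
    f=f or optics.read_camera(name); T=(cloud(f)-s["ee_pos"])@M
    P=T[(np.hypot(T[...,0],T[...,1])<.03)&(T[...,2]>.01)&(T[...,2]<.135)]
    M2=cv2.Rodrigues(np.array(f["rvec"],float))[0]; c=(-M2.T@np.array(f["tvec"]).ravel()-s["ee_pos"])@M; c[2]=0; c/=np.linalg.norm(c)
    print(name,len(P),"cam dir",c.round(2),"zmax",np.percentile(P[:,2],[97,99.5]).round(4) if len(P) else "")
    for a in np.arange(.01,.13,.02):
        q=P[(P[:,2]>a)&(P[:,2]<a+.02)]
        if len(q): print("  z",round(a+.01,3),len(q),"med",np.median(q[:,:2],0).round(4),"axis est",(np.median(q[:,:2],0)-c[:2]*.0085).round(4))
    return f
E
python3 - <<'E'
from h import *
import pickle
inhand("scene",pickle.load(open("s2.pkl","rb"))); inhand("side")
E
```

```text
scene 292 cam dir [-1.    0.01  0.  ] zmax [0.113  0.1182]
  z 0.02 62 med [-0.0071  0.0013] axis est [0.0014 0.0012]
  z 0.04 63 med [-0.0074  0.0023] axis est [0.0011 0.0022]
  z 0.06 54 med [-0.007   0.0035] axis est [0.0014 0.0034]
  z 0.08 55 med [-0.0065  0.0026] axis est [0.002  0.0025]
  z 0.1 45 med [-0.0062  0.0027] axis est [0.0022 0.0026]
  z 0.12 13 med [-0.0035  0.0038] axis est [0.005  0.0037]
side 152 cam dir [-0.07 -1.    0.  ] zmax [0.1089 0.1161]
  z 0.02 32 med [ 0.0001 -0.0071] axis est [0.0007 0.0014]
  z 0.04 34 med [ 0.0003 -0.0069] axis est [0.0009 0.0016]
  z 0.06 30 med [-0.0004 -0.0072] axis est [0.0002 0.0012]
  z 0.08 30 med [-0.0014 -0.0059] axis est [-0.0008  0.0026]
  z 0.1 21 med [ 0.0001 -0.0052] axis est [0.0007 0.0033]
  z 0.12 5 med [ 0.001  -0.0011] axis est [0.0016 0.0074]
```

The pen sits aligned with the tool to within about 1°, tip about 117 mm past the TCP. Next: carry it over and lead it in at 25°.

```bash
cat >> h.py <<'E'
C=np.array([.5055,-.302]); U=C/np.linalg.norm(C); L=.1175; N=[-U[1],U[0],0]
def pose(deg,z,out=0.):
    """TCP pose for pen leaning deg towards the robot, tip at height z, out m beyond the bore's axis"""
    t=np.radians(deg); a=np.r_[-U*np.sin(t),np.cos(t)]
    return np.r_[C+U*out,z]+L*a, tool(a,N), a
E
python3 - <<'E'
from h import *
import pickle
s=ctrl.read_state(); p=np.array(s["ee_pos"]); p[2]+=.15; ctrl.servo_line(p,.25)
p,q,a=pose(25,.085,.002)
ctrl.move_ptp(p+a*.15,q)
ctrl.servo_line(p+a*.05,.15)
s=ctrl.read_state(); print(s["time_s"],s["force"],s["opening"]*93)
inhand("side"); inhand("scene")
f=optics.read_camera("side"); save(f,"s3")
f=optics.read_camera("scene"); save(f,"s4")
cv2.imwrite("pics/s34.png",np.hstack([cv2.resize(cv2.imread("pics/s3.png")[90:300,220:420],None,fx=2,fy=2),cv2.resize(cv2.imread("pics/s4.png")[50:260,140:340],None,fx=2,fy=2)]))
E
```

```text
11.025 [ 0.53415362  0.60868701 -0.74525547] 17.284898602532063
side 290 cam dir [-0.43 -0.9   0.  ] zmax [0.132  0.1348]
  z 0.02 57 med [-0.0025 -0.0063] axis est [0.0011 0.0013]
  z 0.04 57 med [-0.0021 -0.0057] axis est [0.0016 0.002 ]
  z 0.06 53 med [-0.0035 -0.0061] axis est [0.0002 0.0016]
  z 0.08 54 med [-0.0031 -0.0057] axis est [0.0006 0.0019]
  z 0.1 36 med [-0.002 -0.005] axis est [0.0016 0.0027]
  z 0.12 18 med [ 0.0169 -0.0034] axis est [0.0206 0.0043]
scene 197 cam dir [-0.58  0.81  0.  ] zmax [0.1332 0.1347]
  z 0.02 41 med [-0.0029  0.0077] axis est [0.0021 0.0008]
  z 0.04 36 med [-0.0032  0.0072] axis est [0.0018 0.0003]
  z 0.06 39 med [-0.0038  0.0078] axis est [0.0012 0.0009]
  z 0.08 35 med [-0.0033  0.0076] axis est [0.0016 0.0007]
  z 0.1 28 med [-0.0032  0.0077] axis est [0.0017 0.0008]
  z 0.12 6 med [0.001  0.0032] axis est [ 0.0059 -0.0037]
```

View pics/s34.png

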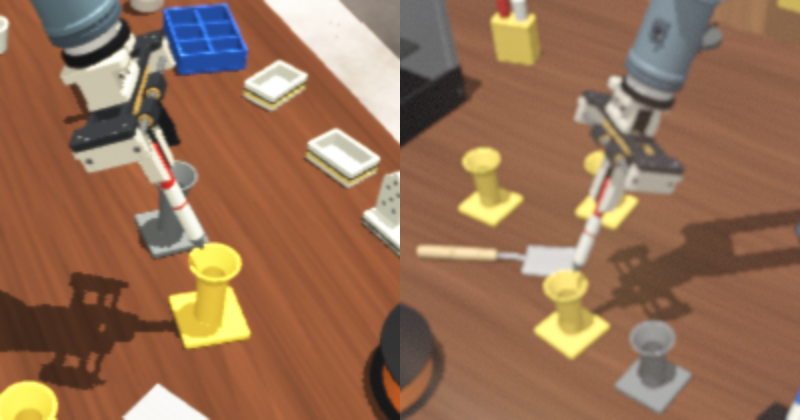

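The pen is slanted with its nozzle just above the funnel on the robot's side (left picture tip about (200,240), right about (578,265)). The axis offset in the hand is about 1.5 mm. I go in, straighten and lower while watching the force.

Run:
```python
from h import *
st=lambda m:(lambda s:print(m,round(s["time_s"],2),np.round(s["force"],2),np.round(s["ee_pos"],4),round(s["opening"]*93,2)))(ctrl.read_state())
p,q,a=pose(25,.085,.001); ctrl.servo_line(p,.08,q); ctrl.dwell(.3); st("in slanted")
for d in (20,15,10,5,0):
    p,q,a=pose(d,.083,.001*d/25-.001*(1-d/25)); ctrl.servo_line(p,.05,q); st(d)
F0=np.array(ctrl.read_state()["force"])
for z in list(np.arange(.073,.022,-.01))+list(np.arange(.019,.004,-.001)):
    p,q,a=pose(0,z,-.001); ctrl.servo_line(p,.05 if z>.022 else .02)
    F=np.array(ctrl.read_state()["force"])-F0
    if z>.022 and np.linalg.norm(F)>6: st("SIDE"); break
    if F[2]>2: st("bottom? z=%.3f"%z); break
st("end")
f=optics.read_camera("side"); save(f,"s5")
f=optics.read_camera("scene"); save(f,"s6")
cv2.imwrite("pics/s56.png",np.hstack([cv2.resize(cv2.imread("pics/s5.png")[90:300,220:420],None,fx=2,fy=2),cv2.resize(cv2.imread("pics/s6.png")[50:260,140:340],None,fx=2,fy=2)]))
```

```text
in slanted 12.29 [-0.29 -0.45 -1.73] [ 0.4638 -0.2772  0.192 ] 17.76
20 12.62 [-0.63  0.07 -1.06] [ 0.4721 -0.2819  0.1935] 17.44
15 12.97 [-0.57  0.11 -0.42] [ 0.4794 -0.2861  0.1959] 17.27
10 13.32 [-0.27  0.19  0.17] [ 0.4874 -0.2909  0.198 ] 17.72
5 13.68 [-0.58  0.01 -0.74] [ 0.4958 -0.2959  0.1994] 18.0
0 14.03 [-0.38  0.52 -0.84] [ 0.5043 -0.3011  0.1999] 17.65
bottom? z=0.013 17.98 [-1.39 -0.54  3.69] [ 0.5049 -0.3016  0.131 ] 17.82
end 17.98 [-1.39 -0.54  3.69] [ 0.5049 -0.3016  0.131 ] 17.82
```

View pics/s56.png

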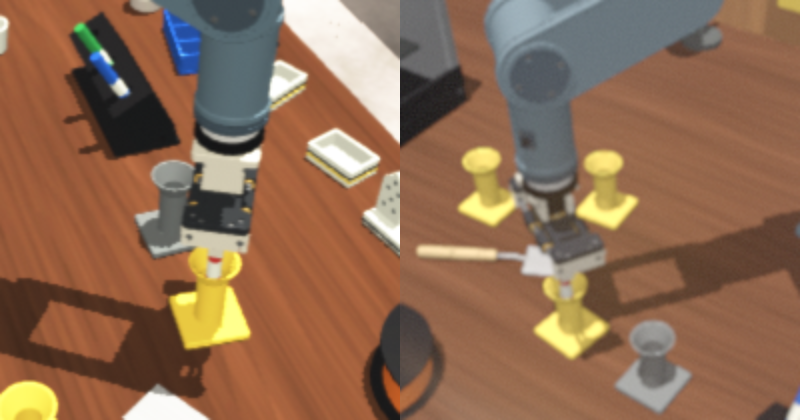

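The pen is upright inside the yellow bore, and contact came at 13 mm where the floor should be at 12 mm. I release it and retreat straight up.

Run:
```python
from h import *
ctrl.command_gripper(.5); ctrl.dwell(.3)
p,q,a=pose(0,.013,-.001)
ctrl.servo_line(p+[0,0,.06],.08); ctrl.servo_line(p+[0,0,.18],.2)
s=ctrl.read_state(); J=np.array(s["qpos"]); J[0]+=.5; ctrl.movej(J); ctrl.dwell(.5)
print(ctrl.read_state()["time_s"])
for n in("side","scene"):
    f=optics.read_camera(n); save(f,"e_"+n); W=cloud(f); hsv=cv2.cvtColor(f["image"],cv2.COLOR_RGB2HSV).astype(int);H,S,V=np.moveaxis(hsv,2,0)
    m=((H<6)|(H>174))&(S>140)&(V>60)&(np.hypot(W[...,0]-C[0],W[...,1]-C[1])<.06)&(W[...,2]<.25)
    P=W[m]; print(n,len(P),P.mean(0),P[:,2].min(),P[:,2].max())
cv2.imwrite("pics/e.png",np.hstack([cv2.resize(cv2.imread("pics/e_side.png")[90:300,220:420],None,fx=2,fy=2),cv2.resize(cv2.imread("pics/e_scene.png")[150:360,190:390],None,fx=2,fy=2)]))
```

```text
22.325
side 131 [ 0.50207767 -0.30527939  0.15381389] 0.11728310497929886 0.17642497309006452
scene 39 [ 0.50934719 -0.29454047  0.15058248] 0.12089947874266974 0.17311419279536655
```

View pics/e.png

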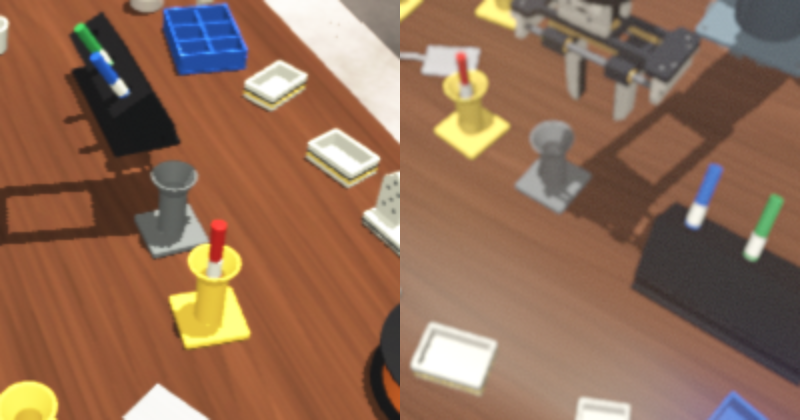

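The red pen stands in the yellow holder (left picture (217,245), right (463,75)) with its top at about 174 mm, as it should be. Blue and green are still in the rack.

```bash
python3 -c "
from rig import ctrl
print(ctrl.hand_in())"
```

```text
the job is handed in; nothing more can be done
None
```

The red pen is parked nozzle down in the leftmost yellow holder: it was led in at 25 degrees, straightened, lowered to the floor and then released, the other two pens are still in the rack, and the job is handed in at about 22 s.

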